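Put the mixed-up welding horns back in their own cradles

TASK

The last shift put the four ultrasonic welding horns back in each other's cradles: stand every horn upright in the cradle with the ring of its own colour. Use the spare cradle with the white ring for parking on the way and leave it empty at the end; lift the horns over from cradle to cradle, set them down gently without dropping or tipping them, and never stand one on the bare bench. Leave the plain silver booster where it stands.

Things in the scene. Friction and masses are not known exactly. Their poses are not given: they have to be found in the camera images.
- horn_red: Loose ultrasonic welding horn with a red body, standing upright, about 0.3 to 0.5 kg, 125 mm tall: round red body 50 mm in diameter up to 60 mm height (its lowest 14 mm bare aluminium), above that to 125 mm a bare aluminium round tip, 24 mm in diameter, with a 32 mm step up to 64 mm height. Origin at the centre of its flat underside, z up along the horn; its yaw is arbitrary.
- horn_blue: Loose ultrasonic welding horn with a blue body, standing upright, about 0.3 to 0.5 kg, 125 mm tall: round blue body 50 mm in diameter up to 60 mm height (its lowest 14 mm bare aluminium), above that to 125 mm a bare aluminium flat blade tip, 42 mm along its own x and 14 mm thick along its own y (grip it across the 14 mm), with a 22 mm thick root up to 70 mm height. Origin at the centre of its flat underside, z up along the horn; its yaw is arbitrary.
- horn_green: Loose ultrasonic welding horn with a green body, standing upright, about 0.3 to 0.5 kg, 125 mm tall: round green body 50 mm in diameter up to 60 mm height (its lowest 14 mm bare aluminium), above that to 125 mm a bare aluminium slender round tip, 18 mm in diameter above 80 mm height, flaring out to the body below. Origin at the centre of its flat underside, z up along the horn; its yaw is arbitrary.
- horn_yellow: Loose ultrasonic welding horn with a yellow body, standing upright, about 0.3 to 0.5 kg, 125 mm tall: round yellow body 50 mm in diameter up to 60 mm height (its lowest 14 mm bare aluminium), above that to 125 mm a bare aluminium square tip, 28 x 28 mm, sides along its own x and y. Origin at the centre of its flat underside, z up along the horn; its yaw is arbitrary.
- cradle_red: Fixed horn cradle, home of the red horn: black plate 10 mm thick with a raised red ring (inner diameter 74 mm, outer 86, top 18 mm above the bench). A horn stands inside the ring, its underside 10 mm above the bench. Origin at bench level under the ring centre; the plate reaches 67 mm from it to its own -x (colour tag), 45 mm to the other sides.
- cradle_blue: Fixed horn cradle, home of the blue horn: black plate 10 mm thick with a raised blue ring (inner diameter 74 mm, outer 86, top 18 mm above the bench). A horn stands inside the ring, its underside 10 mm above the bench. Origin at bench level under the ring centre; the plate reaches 67 mm from it to its own -x (colour tag), 45 mm to the other sides.
- cradle_green: Fixed horn cradle, home of the green horn: black plate 10 mm thick with a raised green ring (inner diameter 74 mm, outer 86, top 18 mm above the bench). A horn stands inside the ring, its underside 10 mm above the bench. Origin at bench level under the ring centre; the plate reaches 67 mm from it to its own -x (colour tag), 45 mm to the other sides.
- cradle_yellow: Fixed horn cradle, home of the yellow horn: black plate 10 mm thick with a raised yellow ring (inner diameter 74 mm, outer 86, top 18 mm above the bench). A horn stands inside the ring, its underside 10 mm above the bench. Origin at bench level under the ring centre; the plate reaches 67 mm from it to its own -x (colour tag), 45 mm to the other sides.
- cradle_spare: Fixed horn cradle, the spare, free at the start: black plate 10 mm thick with a raised white ring (inner diameter 74 mm, outer 86, top 18 mm above the bench). A horn stands inside the ring, its underside 10 mm above the bench. Origin at bench level under the ring centre; the plate reaches 67 mm from it to its own -x, 45 mm to the other sides.
- booster: Loose bystander: plain silver booster without any colour, 106 mm tall, 63 mm at its widest, standing on the bench among the cradles. Origin at the centre of its underside.
Mind the look-alikes: they are no part of the job. What is shaped like the horn_yellow but orange is not meant. Leave any orange look-alike of the horn_green alone.

How it is judged:
By the outcome, as a careful person would: the job done as asked, in the order asked, and still so for the second after the job is handed in, with the robot touching nothing.
It also fails if it takes over 136 s, if anything falls off the work surface, if the arm or the gripper's body presses on something with over 40 N, if the wrist force passes 120 N, or if a joint passes its speed limit or range.

ROBOT

A 6-joint arm with a two-finger parallel gripper is mounted at the origin on the work surface. World frame = base frame: x ahead of the robot, y to its left, z up, the work surface at z = 0. Lengths are in mm, angles in rad, forces in N, time in s.
With the tool pointing down it reaches from about 300 to 775 mm from the base axis. Payload 14.6 kg.
Tool frame: the origin (TCP) lies on the front face of the gripper's body, between the roots of the fingers; the fingertips stand 97 mm ahead of it and the grasp point (between the pads) lies 78 mm ahead of it; z points along the fingers, y is the direction in which the jaws open and shut (so a half turn about z gives the same grasp; the last joint's range is limited). The gripper opens to 94 mm and grips with 3 to 60 N. Pads are 16 mm wide; open, the fingers measure 119 mm over their backs; the gripper's body (75 mm by 177 mm) begins 78 mm behind the grasp point.
Start: joints at [-1.296, 0.3, 1.521, -0, 1.321, -0.067], TCP at [184.344, -518.177, 302.646] pointing down, gripper open.
Joint ranges: [-3.03, 3.03], [-0.79, 2.21], [0.23, 2.52], [-1.04, 4.18], [0, 3.07], [-2.55, 2.55]. Speed limits (rad/s): [2.22, 2.22, 2.57, 3.14, 3.14, 3.14].

INTERFACE

Orientations are given as [roll, pitch, yaw] about the fixed x, y, z axes, in that order (R = Rz(yaw) Ry(pitch) Rx(roll)).
In Python, from cell import manip, eyes, finder gives the robot as it stands.
- The arm moves only by the tool drive_tool, never from a script. Its argument "rows" is a list of rows, each an object with "offset": the shift along the tool's x, y, z in mm, a list of three; "spin": the turn about the tool's z in degrees; "jaw": the finger opening in mm, from 0 to 94. In form: [{"offset": [dx, dy, dz], "spin": spin, "jaw": jaw}, ...]. A call has 1 to 20 rows; each row shifts and turns the commanded pose from where the row before left it, along the tool's axes as they then stand; what a row does not reach is not made up. A row lasts 1/10 s, in which the tool goes at most 50 mm and 8.59 degrees, less where a joint would pass 70% of its speed; a pose out of reach is approached as far as the arm can. A call is refused whole if a number of a shift passes 50 or a number of a turn 8.59, either way. A call with a gripper value outside its range is refused whole. The fingers move at their own pace and stop on an object; "force" is the grip in N (left out, the last holds). Time passes only in rows, so rows that do not move let the fingers close. It gives the time, the measured TCP pose, the force and the opening at its end, in the units of the state.
- manip.read_state(): the state, without advancing time (a new reading comes with each control period).
- eyes.camera(name): name is "scene" or "top" or "wrist"; returns a dict with "color" (384x512x3 uint8, blue, green, red), "depth" (384x512 float32, mm along the optical axis (not along the pixel's ray), 0 where there is no reading), "vfov" (degrees; the focal length in pixels is half the picture's height over the tangent of half this angle, whatever the lens; pixels are square), "cx", "cy" (the principal point, pixels), "rvec" (rotation vector, rad) and "tvec" (3), from world to camera coordinates, as OpenCV has them. Camera axes: x right, y down, z forward; pixel columns grow to the right and rows downward; lengths in mm; the calibration is good to about 2 mm. A picture is of the moment at which its call begins.
- manip.sign_off(): hands the job in, once; it reports no verdict.
Trained networks look in the newest picture that a camera, given by its name, has taken for a name from the list of things; names that differ only in an ending like _2 or _b are one class to them, and where a whole thing is asked for, a point or a joint stands for the part that bears it (a point fixed in the world has none). Each returns a list of dicts, best first, with "p" (0 to 1); they miss things now and then, are a little off and sometimes report something else, mostly with a low value. They report only what shows in the picture. A call takes as long as a camera call. They do not tell look-alikes from the thing itself.
- finder.find_in(camera, target): "uv" ([column, row] in pixels, amid what is visible of it).
The state is a dict: "clock": time; "joints": joint angles; "qd": joint speeds; "effort": joint torques, N m; "eef_pos": TCP position; "eef_rot": TCP orientation; "wrist_force": force on the tool from outside, world axes, zero at the start; "moment": the same for the moment, N m; "finger_gap": finger opening in mm.
Only numpy, scipy, OpenCV 4.12 (cv2) and the standard library are available. Lean on these libraries where they do the work, as an engineer would, in place of code of your own. Each camera call takes 0.05 s, during which the arm holds its last target. There are 200 camera calls.

## Working session

There is one attempt and no reset: what is moved stays moved. The work goes in short steps, Python scripts to look and compute and a tool call to move; the robot and the scene stay as the last step left them, time stands still between calls to the robot, and variables do not carry over. Pictures are saved under pics/ and viewed, about 12 in all and at most 16, crops included, and the job is handed in when it is done.

Besides the shell and the picture viewer there is one more tool, called after "Request:" as a command line: name --argument value ..., lists and objects as JSON in quotes. drive_tool: Moves the arm, as the interface text tells. Its arguments: {"type":"object","properties":{"rows":{"type":"array","items":{"type":"object","properties":{"offset":{"type":"array","items":{"type":"number"}},"spin":{"type":"number"},"jaw":{"type":"number"}}}},"force":{"type":"number"}},"required":["rows"]}

```bash
mkdir -p pics; ls; cat > h.py <<'E'
import numpy as np,cv2
from cell import manip,eyes,finder
def cam(n):
    c=eyes.camera(n); R,_=cv2.Rodrigues(np.array(c["rvec"],float)); c["R"]=R; c["f"]=c["color"].shape[0]/2/np.tan(np.radians(c["vfov"])/2); return c
def world(c):
    d=c["depth"]; v,u=np.indices(d.shape); p=np.stack([(u-c["cx"])/c["f"]*d,(v-c["cy"])/c["f"]*d,d],-1)
    W=(p-np.array(c["tvec"]).ravel())@c["R"]; W[d==0]=np.nan; return W
E
python3 - <<'E'
from h import *
s=manip.read_state(); print(s["clock"],s["eef_pos"],s["eef_rot"],s["finger_gap"])
for n in("top","scene"):
    c=cam(n); cv2.imwrite(f"pics/{n}0.png",cv2.resize(c["color"],(800,600),interpolation=cv2.INTER_CUBIC)); W=world(c)
    print(n,c["vfov"],c["tvec"])
    for t in "red blue green yellow spare".split():
        for k in("horn_","cradle_"):
            if t=="spare" and k=="horn_":t2="booster"
            else:t2=k+t
            for r in finder.find_in(n,t2)[:4]:
                u,v=np.array(r["uv"]).round().astype(int); print(t2,round(r["p"],2),u,v,W[v,u].round())
E
```

```text
pics
0.0 [ 184.31174628 -518.04982777  302.08855599] [-3.14045377e+00 -5.64460850e-05  3.41814931e-01] 94.44702029465302
top 49.03591292767804 [-40.57391238 544.03772961 912.72501816]
horn_red 0.96 216 146 [636.  23. 124.]
cradle_red 0.61 343 168 [ 606. -254.   12.]
horn_blue 0.66 284 232 [ 466. -113.   91.]
cradle_blue 0.92 181 252 [421. 107.   9.]
horn_green 0.61 404 171 [ 592. -367.   72.]
horn_green 0.59 350 155 [ 625. -253.   80.]
horn_green 0.48 219 162 [620.  23.  12.]
cradle_green 0.61 178 251 [428. 104.  70.]
cradle_green 0.57 219 162 [620.  23.  12.]
horn_yellow 0.76 172 244 [446. 106. 135.]
horn_yellow 0.65 160 179 [572. 133. 118.]
cradle_yellow 0.6 282 246 [ 433. -116.    9.]
booster 0.85 380 232 [ 466. -307.   94.]
booster 0.66 279 245 [ 436. -109.    9.]
cradle_spare 0.7 181 251 [426. 102.  46.]
cradle_spare 0.69 344 168 [ 606. -256.   11.]
cradle_spare 0.57 109 158 [631. 269.   9.]
scene 45.22119199779716 [ 359.41908297 -311.87613579 1306.77573615]
horn_red 0.88 249 241 [657.  33.  97.]
horn_red 0.43 262 255 [633.  51.  10.]
cradle_red 0.62 168 185 [ 624. -237.   12.]
horn_blue 0.79 247 152 [ 476. -111.   89.]
horn_green 0.92 156 172 [ 639. -247.   76.]
horn_green 0.81 134 143 [ 603. -357.   61.]
cradle_green 0.97 263 257 [636.  55.  10.]
cradle_green 0.18 156 172 [ 639. -247.   76.]
horn_yellow 0.83 315 251 [593. 151.  93.]
horn_yellow 0.67 338 199 [458. 123.  89.]
cradle_yellow 0.91 253 173 [471. -97.   9.]
booster 0.67 187 120 [ 472. -303.   62.]
cradle_spare 0.89 349 312 [628. 269.  10.]
cradle_spare 0.71 262 258 [639.  55.   9.]
```

View pics/top0.png

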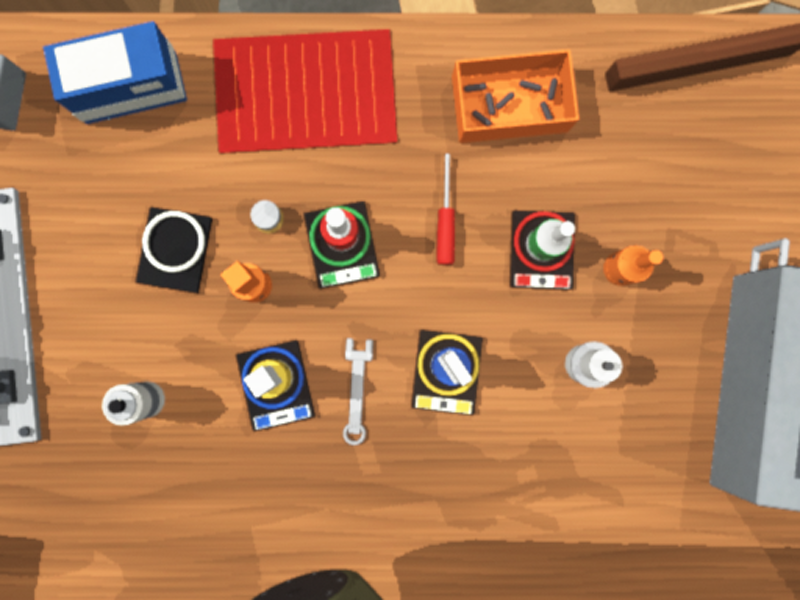

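View pics/scene0.png

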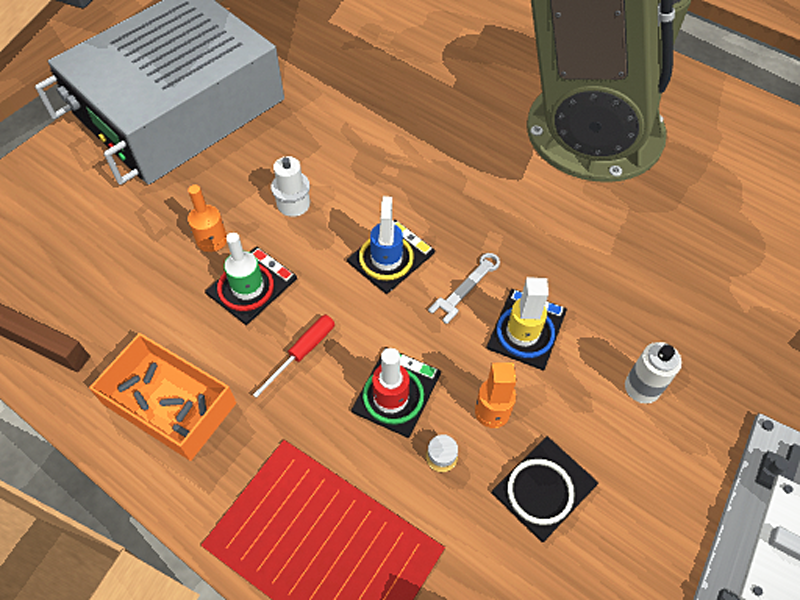

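The top view shows red standing in the green cradle and green in the red cradle. Blue stands in the yellow cradle and yellow in the blue one. The spare (175,242) is empty.

Possible mix-ups, with pixels in the 800x600 top view:
- **Yellow horn:** the real one is at (265,380), in the blue ring. The orange look-alike is at (245,280).
- **Green horn:** the real one is at (552,240), in the red ring. The orange look-alike is at (635,262).
- **Booster:** the silver pieces at (595,363) and (130,403) stay where they are.

```bash
cat > m.py <<'E'
from h import *
from scipy.optimize import least_squares
A={"red":(620,-253),"blue":(430,106),"green":(630,25),"yellow":(450,-113),"spare":(628,269)}
def measure(names=A):
    out={}
    for n in("top","scene"):
        c=cam(n); W=world(c); C=c["color"]; hsv=cv2.cvtColor(C,cv2.COLOR_BGR2HSV).astype(int); S=-c["R"].T@np.array(c["tvec"]).ravel()
        for t in names:
            d=np.hypot(W[...,0]-A[t][0],W[...,1]-A[t][1])
            m=(d<75)&(W[...,2]>14)&(W[...,2]<24); H=hsv[...,0]
            hm={"red":(H<8)|(H>172),"blue":abs(H-113)<12,"green":abs(H-65)<20,"yellow":abs(H-28)<6,"spare":H>=0}[t]
            m&=hm&((hsv[...,1]>120) if t!="spare" else (hsv[...,2]>120))
            P=W[m][:,:2]; r=least_squares(lambda x:np.hypot(*(P-x).T)-40,A[t],loss="soft_l1")
            T=W[(d<75)&(W[...,2]>131-0)&(W[...,2]<140)]
            o=""
            if len(T)>5:
                q=cv2.minAreaRect(T[:,:2].astype(np.float32)); o=(T.mean(0).round(1),"rect",np.round(q[0],1),np.round(q[1],1),round(q[2]),len(T))
            print(n,t,"ring",r.x.round(1),len(P),"rms",round(float(np.sqrt(np.mean(r.fun**2))),1),"tip",*o)
    return
E
python3 - <<'E'
from m import *
measure()
c=cam("top");s=c["color"][130:290,150:440]; cv2.imwrite("pics/crop1.png",cv2.resize(s,None,fx=2.7,fy=2.7,interpolation=cv2.INTER_CUBIC))
W=world(c); 
for p in((160,179),(404,171),(380,232),(80,258)):
    u,v=p; q=W[v-12:v+12,u-12:u+12]; q=q[q[...,2]>80]; print(p,q.mean(0).round(),q[:,2].max().round() if len(q) else 0)
E
```

```text
top red ring [ 636.1 -263.3] 263 rms 3.4 tip [ 633.  -262.7  134.7] rect [ 633.7 -262.3] [16.9 16.1] 88 65
top blue ring [444.1 121.6] 303 rms 2.5 tip [445.1 118.4 134.2] rect [444.9 118.8] [27.8 28.3] 35 218
top green ring [644.6  27.4] 235 rms 2.8 tip [647.4  25.5 134.5] rect [647.6  25.5] [21.7 23.2] 74 113
top yellow ring [ 461.6 -125.2] 291 rms 2.5 tip [ 460.3 -124.9  134.3] rect [ 460.4 -124.9] [41.4 14. ] 34 164
top spare ring [637.1 263.2] 314 rms 1.8 tip
scene red ring [ 636.4 -261.1] 195 rms 4.7 tip [ 633.2 -261.1  133.8] rect [ 633.2 -261.4] [16.4 16.1] 65 48
scene blue ring [444.1 123.5] 213 rms 4.3 tip [445.8 120.5 134.4] rect [444.8 120.5] [29.4 27.7] 31 159
scene green ring [644.5  29.6] 234 rms 2.8 tip [648.2  27.7 134.5] rect [647.6  27.4] [21.9 21.9] 81 105
scene yellow ring [ 461.7 -123.1] 171 rms 3.9 tip [ 461.2 -122.6  134.2] rect [ 461.2 -122.6] [41.4 14.2] 34 97
scene spare ring [637.6 265.2] 370 rms 1.8 tip
(160, 179) [574. 145. 117.] 128.0
(404, 171) [ 597. -370.  102.] 126.0
(380, 232) [ 462. -316.   92.] 109.0
(80, 258) [416. 297.  97.] 118.0
```

View pics/crop1.png

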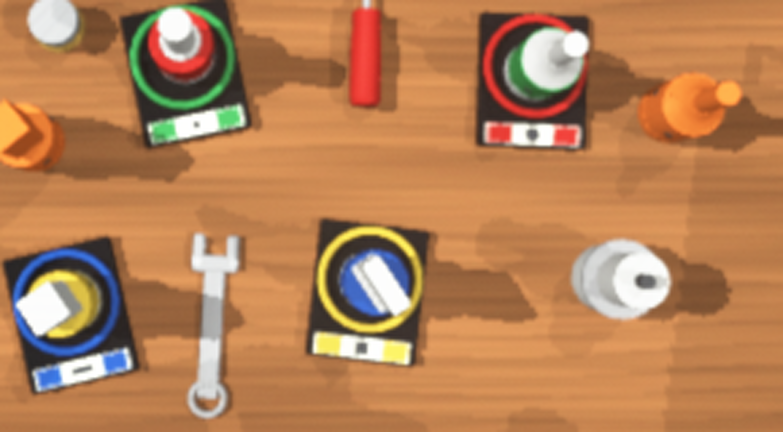

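```bash
cat >> h.py <<'E'
def go(x,y,z,yaw=None):
    s=manip.read_state(); p=np.array(s["eef_pos"]); R=cv2.Rodrigues(np.zeros(3))[0]
    from scipy.spatial.transform import Rotation as Ro
    R=Ro.from_euler("xyz",s["eef_rot"]); d=R.inv().apply(np.array([x,y,z])-p)
    print("t",round(s["clock"],1),"pos",p.round(1),"yaw",np.degrees(s["eef_rot"][2]).round(1),"F",np.round(s["wrist_force"],1),"gap",round(s["finger_gap"],1),"-> tool",d.round(1))
E
python3 - <<'E'
from h import *
for n in("top","scene"):
    W=world(cam(n)); m=(W[...,1]<-380)&(W[...,1]>-700)&(W[...,2]>40)&(W[...,0]>100)&(W[...,0]<560); P=W[m]; print(P[:,2].max(),P[:,0].min(),P[:,0].max(),P[:,1].max())
go(633,-262,340)
E
```

```text
136.56987861494508 283.2517670547404 559.9404329267472 -488.00840581261616
137.28587072706355 268.855028618232 559.9833696004566 -485.4427925040568
t 1.4 pos [ 184.3 -518.2  302.7] yaw 19.6 F [ 0.5  0.5 -0.2] gap 94.2 -> tool [508.6 -91.  -37.3]
```

Request:
drive_tool --rows '[{"offset": [0,0,-10],"spin": -7,"jaw": 70},{"offset": [0,0,-15],"spin": -7,"jaw": 70},{"offset": [0,0,-12],"spin": 0,"jaw": 70},{"offset": [0,0,0],"spin": 0,"jaw": 70}]' --force 40

```text
clock: 1.75
eef_pos: [184.4, -518.5, 341.3]
eef_rot: [3.139, 0.001, 0.583]
wrist_force: [0.8, 0.1, 0.5]
finger_gap: 70.6
```

```bash
python3 -c "
from h import *
go(633.3,-261.8,340)"
```

```text
t 1.8 pos [ 184.4 -518.5  341.3] yaw 33.4 F [0.8 0.1 0.5] gap 70.6 -> tool [516.   32.6   1. ]
```

Request:
drive_tool --rows '[{"offset": [15,0,0],"spin": 0,"jaw": 70},{"offset": [30,2,0],"spin": 0,"jaw": 70},{"offset": [30,2,0],"spin": 0,"jaw": 70},{"offset": [30,2,0],"spin": 0,"jaw": 70},{"offset": [30,2,0],"spin": 0,"jaw": 70},{"offset": [30,2,0],"spin": 0,"jaw": 70},{"offset": [30,2,0],"spin": 0,"jaw": 70},{"offset": [30,2,0],"spin": 0,"jaw": 70},{"offset": [30,2,0],"spin": 0,"jaw": 70},{"offset": [30,2,0],"spin": 0,"jaw": 70},{"offset": [30,2,0],"spin": 0,"jaw": 70},{"offset": [30,2,0],"spin": 0,"jaw": 70},{"offset": [30,2,0],"spin": 0,"jaw": 70},{"offset": [30,2,0],"spin": 0,"jaw": 70},{"offset": [30,2,0],"spin": 0,"jaw": 70},{"offset": [30,2,0],"spin": 0,"jaw": 70},{"offset": [30,2,0],"spin": 0,"jaw": 70},{"offset": [20,1,0],"spin": 0,"jaw": 70},{"offset": [1,1,0],"spin": 0,"jaw": 70},{"offset": [0,0,0],"spin": 0,"jaw": 70}]'

```text
clock: 3.75
eef_pos: [633.1, -260.4, 338.6]
eef_rot: [-3.14, 0.001, 0.586]
wrist_force: [0.3, 0.2, -0.3]
finger_gap: 70.0
```

```bash
python3 - <<'E'
from h import *
go(633.3,-261.8,191)
c=cam("wrist"); cv2.imwrite("pics/w1.png",c["color"])
W=world(c); T=W[(W[...,2]>128)&(W[...,2]<142)]; T=T[np.hypot(T[:,0]-633,T[:,1]+262)<40]; print(len(T), T.mean(0) if len(T) else 0)
E
```

```text
t 3.8 pos [ 633.1 -260.4  338.6] yaw 33.6 F [ 0.3  0.2 -0.3] gap 70.0 -> tool [ -0.4   1.5 147.6]
203 [ 631.91274943 -262.69574145  134.53037131]
```

View pics/w1.png

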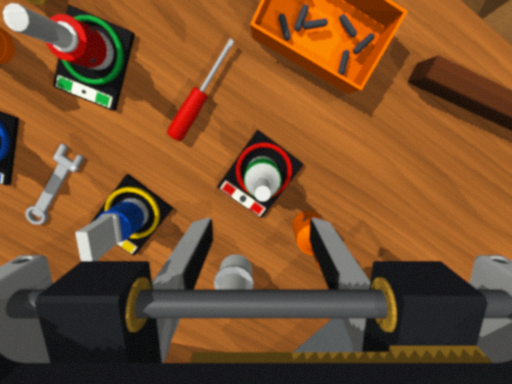

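Wrist picture: the green horn's tip is at (263,178) inside the red ring, and the orange look-alike is off to the side at (305,235). The world position agrees to about 1 mm, so I'm descending.

Request:
drive_tool --rows '[{"offset": [-0.5,2,20],"spin": 0,"jaw": 70},{"offset": [0,0,25],"spin": 0,"jaw": 70},{"offset": [0,0,25],"spin": 0,"jaw": 70},{"offset": [0,0,25],"spin": 0,"jaw": 70},{"offset": [0,0,25],"spin": 0,"jaw": 70},{"offset": [0,0,17],"spin": 0,"jaw": 70},{"offset": [0,0,9],"spin": 0,"jaw": 70},{"offset": [0,0,0],"spin": 0,"jaw": 50},{"offset": [0,0,0],"spin": 0,"jaw": 35},{"offset": [0,0,0],"spin": 0,"jaw": 24},{"offset": [0,0,0],"spin": 0,"jaw": 18},{"offset": [0,0,0],"spin": 0,"jaw": 10},{"offset": [0,0,0],"spin": 0,"jaw": 5},{"offset": [0,0,0],"spin": 0,"jaw": 5},{"offset": [0,0,0],"spin": 0,"jaw": 5}]'

```text
clock: 5.3
eef_pos: [633.7, -263.0, 193.6]
eef_rot: [-3.141, 0.0, 0.586]
wrist_force: [-0.8, 0.6, 0.3]
finger_gap: 17.7
```

```bash
python3 -c "
from h import *
go(637.3,264,340)"
```

```text
t 5.3 pos [ 633.7 -263.   193.6] yaw 33.6 F [-0.8  0.6  0.3] gap 17.7 -> tool [ 294.5 -437.  -146.3]
```

Request:
drive_tool --rows '[{"offset": [0,0,-3],"spin": 0,"jaw": 5},{"offset": [0,0,-8],"spin": 0,"jaw": 5},{"offset": [0,0,-16],"spin": 0,"jaw": 5},{"offset": [0,0,-24],"spin": 0,"jaw": 5},{"offset": [0,0,-24],"spin": 0,"jaw": 5},{"offset": [0,0,-24],"spin": 0,"jaw": 5},{"offset": [0,0,-24],"spin": 0,"jaw": 5},{"offset": [0,0,-16],"spin": 0,"jaw": 5},{"offset": [0,0,-8],"spin": 0,"jaw": 5},{"offset": [0,0,0],"spin": 0,"jaw": 5}]'

```text
clock: 6.3
eef_pos: [633.7, -263.0, 342.3]
eef_rot: [3.14, -0.001, 0.586]
wrist_force: [-0.4, -0.0, -4.5]
finger_gap: 17.2
```

```bash
python3 -c "
from h import *
go(637.3,264,340)"
```

```text
t 6.3 pos [ 633.7 -263.   342.3] yaw 33.6 F [-0.4 -0.  -4.5] gap 17.2 -> tool [ 294.5 -437.1    1.8]
```

Request:
drive_tool --rows '[{"offset": [8,-12,0],"spin": 0,"jaw": 5},{"offset": [17,-25,0],"spin": 0,"jaw": 5},{"offset": [17,-25,0],"spin": 0,"jaw": 5},{"offset": [17,-25,0],"spin": 0,"jaw": 5},{"offset": [17,-25,0],"spin": 0,"jaw": 5},{"offset": [17,-25,0],"spin": 0,"jaw": 5},{"offset": [17,-25,0],"spin": 0,"jaw": 5},{"offset": [17,-25,0],"spin": 0,"jaw": 5},{"offset": [17,-25,0],"spin": 0,"jaw": 5},{"offset": [17,-25,0],"spin": 0,"jaw": 5},{"offset": [17,-25,0],"spin": 0,"jaw": 5},{"offset": [17,-25,0],"spin": 0,"jaw": 5},{"offset": [17,-25,0],"spin": 0,"jaw": 5},{"offset": [17,-25,0],"spin": 0,"jaw": 5},{"offset": [17,-25,0],"spin": 0,"jaw": 5},{"offset": [17,-25,0],"spin": 0,"jaw": 5},{"offset": [17,-25,0],"spin": 0,"jaw": 5},{"offset": [10,-17,0],"spin": 0,"jaw": 5},{"offset": [4,-8,0],"spin": 0,"jaw": 5},{"offset": [0,0,0],"spin": 0,"jaw": 5}]'

```text
clock: 8.3
eef_pos: [636.5, 264.4, 340.1]
eef_rot: [-3.141, 0.001, 0.587]
wrist_force: [0.6, -0.3, -3.9]
finger_gap: 17.4
```

```bash
python3 -c "
from h import *
go(637.3,264,193)"
```

```text
t 8.3 pos [636.5 264.4 340.1] yaw 33.7 F [ 0.6 -0.3 -3.9] gap 17.4 -> tool [  0.6   0.8 147.1]
```

Lowering to about 3 mm above contact, then finishing slowly.

Request:
drive_tool --rows '[{"offset": [0,1,10],"spin": 0,"jaw": 5},{"offset": [0,0,20],"spin": 0,"jaw": 5},{"offset": [0,0,25],"spin": 0,"jaw": 5},{"offset": [0,0,25],"spin": 0,"jaw": 5},{"offset": [0,0,25],"spin": 0,"jaw": 5},{"offset": [0,0,20],"spin": 0,"jaw": 5},{"offset": [0,0,10],"spin": 0,"jaw": 5},{"offset": [0,0,5],"spin": 0,"jaw": 5},{"offset": [0,0,2],"spin": 0,"jaw": 5},{"offset": [0,0,1],"spin": 0,"jaw": 5},{"offset": [0,0,1],"spin": 0,"jaw": 5},{"offset": [0,0,0],"spin": 0,"jaw": 5}]'

```text
clock: 9.5
eef_pos: [637.6, 262.9, 197.2]
eef_rot: [3.141, -0.001, 0.586]
wrist_force: [-0.1, -0.3, -4.0]
finger_gap: 17.7
```

Request:
drive_tool --rows '[{"offset": [0,0,1],"spin": 0,"jaw": 5},{"offset": [0,0,0.5],"spin": 0,"jaw": 5},{"offset": [0,0,0.5],"spin": 0,"jaw": 5}]'

```text
clock: 9.8
eef_pos: [637.5, 262.9, 194.7]
eef_rot: [3.142, -0.0, 0.586]
wrist_force: [0.3, 0.8, -4.2]
finger_gap: 17.0
```

Request:
drive_tool --rows '[{"offset": [0,0,0.5],"spin": 0,"jaw": 5},{"offset": [0,0,0.5],"spin": 0,"jaw": 5},{"offset": [0,0,0],"spin": 0,"jaw": 5}]'

```text
clock: 10.1
eef_pos: [637.5, 262.9, 193.7]
eef_rot: [-3.142, -0.0, 0.586]
wrist_force: [0.5, -1.0, -3.9]
finger_gap: 17.5
```

Request:
drive_tool --rows '[{"offset": [0,0,0.5],"spin": 0,"jaw": 5},{"offset": [0,0,0],"spin": 0,"jaw": 5}]'

```text
clock: 10.3
eef_pos: [637.5, 262.9, 193.6]
eef_rot: [3.142, -0.001, 0.586]
wrist_force: [-2.0, 0.2, 0.5]
finger_gap: 17.6
```

Request:
drive_tool --rows '[{"offset": [0,0,0],"spin": 0,"jaw": 20},{"offset": [0,0,0],"spin": 0,"jaw": 30},{"offset": [0,0,0],"spin": 0,"jaw": 50},{"offset": [0,0,0],"spin": 0,"jaw": 70},{"offset": [0,0,0],"spin": 0,"jaw": 70},{"offset": [0,0,0],"spin": 0,"jaw": 70},{"offset": [0,0,-5],"spin": 0,"jaw": 70},{"offset": [0,0,-10],"spin": 0,"jaw": 70},{"offset": [0,0,-25],"spin": 0,"jaw": 70},{"offset": [0,0,-30],"spin": 0,"jaw": 70},{"offset": [0,0,-30],"spin": 0,"jaw": 70},{"offset": [0,0,-30],"spin": 0,"jaw": 70},{"offset": [0,0,-17],"spin": 0,"jaw": 70},{"offset": [0,0,0],"spin": 0,"jaw": 70}]'

```text
clock: 11.7
eef_pos: [637.6, 262.9, 344.0]
eef_rot: [3.14, -0.005, 0.586]
wrist_force: [-0.3, -0.6, -0.3]
finger_gap: 70.2
```

```bash
python3 - <<'E'
from h import *
go(647.6,26.5,193)
c=cam("scene"); W=world(c); T=W[(W[...,2]>128)&(W[...,2]<142)]; T=T[np.hypot(T[:,0]-637,T[:,1]-264)<45]; print(len(T), T.mean(0).round(1) if len(T) else 0)
E
```

```text
t 11.7 pos [637.6 262.9 344. ] yaw 33.6 F [-0.3 -0.6 -0.3] gap 70.2 -> tool [-123.3  202.3  150.6]
84 [637.9 263.  134.3]
```

Request:
drive_tool --rows '[{"offset": [-8,12,0],"spin": 0,"jaw": 70},{"offset": [-17,28,0],"spin": 0,"jaw": 70},{"offset": [-17,28,0],"spin": 0,"jaw": 70},{"offset": [-17,28,0],"spin": 0,"jaw": 70},{"offset": [-17,28,0],"spin": 0,"jaw": 70},{"offset": [-17,28,0],"spin": 0,"jaw": 70},{"offset": [-17,28,0],"spin": 0,"jaw": 70},{"offset": [-10,17,0],"spin": 0,"jaw": 70},{"offset": [-3,5,0],"spin": 0,"jaw": 70},{"offset": [0,0,0],"spin": 0,"jaw": 70}]'

```text
clock: 12.75
eef_pos: [646.5, 25.7, 339.3]
eef_rot: [-3.141, 0.001, 0.585]
wrist_force: [0.2, 0.4, 1.3]
finger_gap: 70.3
```

```bash
python3 -c "
from h import *
go(647.6,26.5,193)"
```

```text
t 12.8 pos [646.5  25.7 339.3] yaw 33.5 F [0.2 0.4 1.3] gap 70.3 -> tool [  1.5   0.  146.3]
```

Descend, grip and lift red by 147.

Request:
drive_tool --rows '[{"offset": [1,0,20],"spin": 0,"jaw": 70},{"offset": [0,0,25],"spin": 0,"jaw": 70},{"offset": [0,0,25],"spin": 0,"jaw": 70},{"offset": [0,0,25],"spin": 0,"jaw": 70},{"offset": [0,0,25],"spin": 0,"jaw": 70},{"offset": [0,0,18],"spin": 0,"jaw": 70},{"offset": [0,0,9],"spin": 0,"jaw": 70},{"offset": [0,0,0],"spin": 0,"jaw": 50},{"offset": [0,0,0],"spin": 0,"jaw": 35},{"offset": [0,0,0],"spin": 0,"jaw": 26},{"offset": [0,0,0],"spin": 0,"jaw": 20},{"offset": [0,0,0],"spin": 0,"jaw": 10},{"offset": [0,0,0],"spin": 0,"jaw": 10},{"offset": [0,0,0],"spin": 0,"jaw": 10}]'

```text
clock: 14.15
eef_pos: [647.6, 27.0, 193.4]
eef_rot: [3.141, -0.0, 0.586]
wrist_force: [0.6, 0.1, 1.4]
finger_gap: 23.3
```

Request:
drive_tool --rows '[{"offset": [0,0,-3],"spin": 0,"jaw": 10},{"offset": [0,0,-8],"spin": 0,"jaw": 10},{"offset": [0,0,-16],"spin": 0,"jaw": 10},{"offset": [0,0,-24],"spin": 0,"jaw": 10},{"offset": [0,0,-24],"spin": 0,"jaw": 10},{"offset": [0,0,-24],"spin": 0,"jaw": 10},{"offset": [0,0,-24],"spin": 0,"jaw": 10},{"offset": [0,0,-16],"spin": 0,"jaw": 10},{"offset": [0,0,-8],"spin": 0,"jaw": 10},{"offset": [0,0,0],"spin": 0,"jaw": 10}]'

```text
clock: 15.15
eef_pos: [647.6, 27.1, 341.7]
eef_rot: [3.14, -0.002, 0.586]
wrist_force: [-0.7, -1.1, -3.7]
finger_gap: 23.2
```

```bash
python3 -c "
from h import *
go(636,-262,340)"
```

```text
t 15.2 pos [647.6  27.1 341.7] yaw 33.6 F [-0.7 -1.1 -3.7] gap 23.2 -> tool [-169.5  234.4    1.7]
```

Request:
drive_tool --rows '[{"offset": [-9,12,0],"spin": 0,"jaw": 10},{"offset": [-18,25,0],"spin": 0,"jaw": 10},{"offset": [-18,25,0],"spin": 0,"jaw": 10},{"offset": [-18,25,0],"spin": 0,"jaw": 10},{"offset": [-18,25,0],"spin": 0,"jaw": 10},{"offset": [-18,25,0],"spin": 0,"jaw": 10},{"offset": [-18,25,0],"spin": 0,"jaw": 10},{"offset": [-18,25,0],"spin": 0,"jaw": 10},{"offset": [-18,25,0],"spin": 0,"jaw": 10},{"offset": [-12,16,0],"spin": 0,"jaw": 10},{"offset": [-4,6,0],"spin": 0,"jaw": 10},{"offset": [0,0,0],"spin": 0,"jaw": 10}]'

```text
clock: 16.35
eef_pos: [636.0, -261.9, 339.5]
eef_rot: [-3.141, 0.0, 0.585]
wrist_force: [-1.1, -0.8, -4.5]
finger_gap: 23.3
```

Request:
drive_tool --rows '[{"offset": [0,0,10],"spin": 0,"jaw": 10},{"offset": [0,0,20],"spin": 0,"jaw": 10},{"offset": [0,0,25],"spin": 0,"jaw": 10},{"offset": [0,0,20],"spin": 0,"jaw": 10},{"offset": [0,0,10],"spin": 0,"jaw": 10},{"offset": [0,0,0],"spin": 0,"jaw": 10}]'

```text
clock: 16.95
eef_pos: [636.1, -260.3, 253.5]
eef_rot: [-3.139, 0.001, 0.587]
wrist_force: [0.5, -0.0, -4.3]
finger_gap: 23.7
```

```bash
python3 -c "
from h import *
go(636,-262,193.4)"
```

```text
t 16.9 pos [ 636.1 -260.3  253.5] yaw 33.6 F [ 0.5 -0.  -4.3] gap 23.7 -> tool [-1.   1.5 60.1]
```

Request:
drive_tool --rows '[{"offset": [-0.5,1,15],"spin": 0,"jaw": 10},{"offset": [0,0,20],"spin": 0,"jaw": 10},{"offset": [0,0,14],"spin": 0,"jaw": 10},{"offset": [0,0,6],"spin": 0,"jaw": 10},{"offset": [0,0,3],"spin": 0,"jaw": 10},{"offset": [0,0,1],"spin": 0,"jaw": 10},{"offset": [0,0,1],"spin": 0,"jaw": 10},{"offset": [0,0,0.5],"spin": 0,"jaw": 10},{"offset": [0,0,0.5],"spin": 0,"jaw": 10},{"offset": [0,0,0],"spin": 0,"jaw": 10},{"offset": [0,0,0],"spin": 0,"jaw": 10}]'

```text
clock: 18.05
eef_pos: [636.4, -262.5, 194.3]
eef_rot: [3.141, -0.0, 0.586]
wrist_force: [-0.0, 0.2, -3.8]
finger_gap: 23.4
```

Request:
drive_tool --rows '[{"offset": [0,0,0.5],"spin": 0,"jaw": 10},{"offset": [0,0,0],"spin": 0,"jaw": 10}]'

```text
clock: 18.25
eef_pos: [636.3, -262.5, 193.6]
eef_rot: [-3.142, 0.0, 0.586]
wrist_force: [-0.4, -0.6, -2.8]
finger_gap: 23.3
```

Request:
drive_tool --rows '[{"offset": [0,0,0.4],"spin": 0,"jaw": 10},{"offset": [0,0,0],"spin": 0,"jaw": 10}]'

```text
clock: 18.45
eef_pos: [636.4, -262.5, 193.4]
eef_rot: [3.141, -0.0, 0.586]
wrist_force: [0.5, 0.5, -3.3]
finger_gap: 23.2
```

Request:
drive_tool --rows '[{"offset": [0,0,0.5],"spin": 0,"jaw": 10},{"offset": [0,0,0],"spin": 0,"jaw": 10}]'

```text
clock: 18.65
eef_pos: [636.4, -262.5, 193.4]
eef_rot: [3.141, -0.0, 0.586]
wrist_force: [-1.0, 0.5, 3.6]
finger_gap: 23.2
```

Contact confirmed. Releasing, rising, and heading for the spare (green at 637.5,263).

Request:
drive_tool --rows '[{"offset": [0,0,0],"spin": 0,"jaw": 26},{"offset": [0,0,0],"spin": 0,"jaw": 36},{"offset": [0,0,0],"spin": 0,"jaw": 50},{"offset": [0,0,0],"spin": 0,"jaw": 70},{"offset": [0,0,0],"spin": 0,"jaw": 70},{"offset": [0,0,0],"spin": 0,"jaw": 70},{"offset": [0,0,-5],"spin": 0,"jaw": 70},{"offset": [0,0,-10],"spin": 0,"jaw": 70},{"offset": [0,0,-25],"spin": 0,"jaw": 70},{"offset": [0,0,-30],"spin": 0,"jaw": 70},{"offset": [0,0,-30],"spin": 0,"jaw": 70},{"offset": [0,0,-30],"spin": 0,"jaw": 70},{"offset": [0,0,-17],"spin": 0,"jaw": 70},{"offset": [0,0,0],"spin": 0,"jaw": 70}]'

```text
clock: 20.05
eef_pos: [636.5, -262.5, 343.6]
eef_rot: [3.137, -0.003, 0.586]
wrist_force: [0.1, 0.4, -0.2]
finger_gap: 70.2
```

Request:
drive_tool --rows '[{"offset": [8,-12,0],"spin": 0,"jaw": 70},{"offset": [17,-25,0],"spin": 0,"jaw": 70},{"offset": [17,-25,0],"spin": 0,"jaw": 70},{"offset": [17,-25,0],"spin": 0,"jaw": 70},{"offset": [17,-25,0],"spin": 0,"jaw": 70},{"offset": [17,-25,0],"spin": 0,"jaw": 70},{"offset": [17,-25,0],"spin": 0,"jaw": 70},{"offset": [17,-25,0],"spin": 0,"jaw": 70},{"offset": [17,-25,0],"spin": 0,"jaw": 70},{"offset": [17,-25,0],"spin": 0,"jaw": 70},{"offset": [17,-25,0],"spin": 0,"jaw": 70},{"offset": [17,-25,0],"spin": 0,"jaw": 70},{"offset": [17,-25,0],"spin": 0,"jaw": 70},{"offset": [17,-25,0],"spin": 0,"jaw": 70},{"offset": [17,-25,0],"spin": 0,"jaw": 70},{"offset": [17,-25,0],"spin": 0,"jaw": 70},{"offset": [17,-25,0],"spin": 0,"jaw": 70},{"offset": [10,-17,0],"spin": 0,"jaw": 70},{"offset": [1,-8,0],"spin": 0,"jaw": 70},{"offset": [0,0,0],"spin": 0,"jaw": 70}]'

```text
clock: 22.05
eef_pos: [636.4, 263.2, 339.2]
eef_rot: [-3.141, 0.001, 0.587]
wrist_force: [-0.4, -0.4, -0.9]
finger_gap: 69.9
```

```bash
python3 - <<'E'
from h import *
go(637.7,263,193.3)
c=cam("scene"); W=world(c); T=W[(W[...,2]>128)&(W[...,2]<142)]; T=T[np.hypot(T[:,0]-637,T[:,1]+262)<45]; print(len(T), T.mean(0).round(1) if len(T) else 0)
E
```

```text
t 22.1 pos [636.4 263.2 339.2] yaw 33.6 F [-0.4 -0.4 -0.9] gap 69.9 -> tool [  1.1   0.9 145.9]
90 [ 637.  -260.6  133.8]
```

Request:
drive_tool --rows '[{"offset": [1,1,20],"spin": 0,"jaw": 70},{"offset": [0,0,25],"spin": 0,"jaw": 70},{"offset": [0,0,25],"spin": 0,"jaw": 70},{"offset": [0,0,25],"spin": 0,"jaw": 70},{"offset": [0,0,25],"spin": 0,"jaw": 70},{"offset": [0,0,18],"spin": 0,"jaw": 70},{"offset": [0,0,8],"spin": 0,"jaw": 70},{"offset": [0,0,0],"spin": 0,"jaw": 50},{"offset": [0,0,0],"spin": 0,"jaw": 35},{"offset": [0,0,0],"spin": 0,"jaw": 24},{"offset": [0,0,0],"spin": 0,"jaw": 18},{"offset": [0,0,0],"spin": 0,"jaw": 10},{"offset": [0,0,0],"spin": 0,"jaw": 5},{"offset": [0,0,0],"spin": 0,"jaw": 5},{"offset": [0,0,0],"spin": 0,"jaw": 5}]'

```text
clock: 23.6
eef_pos: [638.4, 262.3, 193.7]
eef_rot: [-3.141, 0.0, 0.586]
wrist_force: [0.7, 1.3, -0.7]
finger_gap: 17.4
```

Request:
drive_tool --rows '[{"offset": [0,0,-3],"spin": 0,"jaw": 5},{"offset": [0,0,-8],"spin": 0,"jaw": 5},{"offset": [0,0,-16],"spin": 0,"jaw": 5},{"offset": [0,0,-24],"spin": 0,"jaw": 5},{"offset": [0,0,-24],"spin": 0,"jaw": 5},{"offset": [0,0,-24],"spin": 0,"jaw": 5},{"offset": [0,0,-24],"spin": 0,"jaw": 5},{"offset": [0,0,-16],"spin": 0,"jaw": 5},{"offset": [0,0,-8],"spin": 0,"jaw": 5},{"offset": [0,0,0],"spin": 0,"jaw": 5}]'

```text
clock: 24.6
eef_pos: [638.4, 262.3, 342.4]
eef_rot: [3.141, -0.002, 0.586]
wrist_force: [0.5, 0.2, -3.8]
finger_gap: 17.1
```

```bash
python3 -c "
from h import *
go(644.5,28,340)"
```

```text
t 24.6 pos [638.4 262.3 342.4] yaw 33.6 F [ 0.5  0.2 -3.8] gap 17.1 -> tool [-124.6  198.5    2.3]
```

Request:
drive_tool --rows '[{"offset": [-8,12,0],"spin": 0,"jaw": 5},{"offset": [-16,25,0],"spin": 0,"jaw": 5},{"offset": [-16,25,0],"spin": 0,"jaw": 5},{"offset": [-16,25,0],"spin": 0,"jaw": 5},{"offset": [-16,25,0],"spin": 0,"jaw": 5},{"offset": [-16,25,0],"spin": 0,"jaw": 5},{"offset": [-16,25,0],"spin": 0,"jaw": 5},{"offset": [-12,22,0],"spin": 0,"jaw": 5},{"offset": [-8,11,0],"spin": 0,"jaw": 5},{"offset": [0,3,0],"spin": 0,"jaw": 5},{"offset": [0,0,0],"spin": 0,"jaw": 5}]'

```text
clock: 25.7
eef_pos: [644.6, 28.9, 340.4]
eef_rot: [-3.141, 0.0, 0.586]
wrist_force: [-0.2, 0.6, -4.9]
finger_gap: 17.4
```

```bash
python3 -c "
from h import *
go(644.5,28,193.7)"
```

```text
t 25.7 pos [644.6  28.9 340.4] yaw 33.6 F [-0.2  0.6 -4.9] gap 17.4 -> tool [ -0.6   0.7 146.7]
```

Request:
drive_tool --rows '[{"offset": [0,0,10],"spin": 0,"jaw": 5},{"offset": [0,0,20],"spin": 0,"jaw": 5},{"offset": [0,0,25],"spin": 0,"jaw": 5},{"offset": [0,0,25],"spin": 0,"jaw": 5},{"offset": [0,0,25],"spin": 0,"jaw": 5},{"offset": [0,0,20],"spin": 0,"jaw": 5},{"offset": [0,0,10],"spin": 0,"jaw": 5},{"offset": [0,0,5],"spin": 0,"jaw": 5},{"offset": [0,0,3],"spin": 0,"jaw": 5},{"offset": [0,0,1],"spin": 0,"jaw": 5},{"offset": [0,0,1],"spin": 0,"jaw": 5},{"offset": [0,0,0.5],"spin": 0,"jaw": 5},{"offset": [0,0,0.5],"spin": 0,"jaw": 5},{"offset": [0,0,0.5],"spin": 0,"jaw": 5},{"offset": [0,0,0],"spin": 0,"jaw": 5}]'

```text
clock: 27.2
eef_pos: [644.7, 28.7, 194.3]
eef_rot: [3.142, -0.0, 0.586]
wrist_force: [0.5, 0.9, -4.1]
finger_gap: 17.2
```

Request:
drive_tool --rows '[{"offset": [0,0,0.5],"spin": 0,"jaw": 5},{"offset": [0,0,0],"spin": 0,"jaw": 5}]'

```text
clock: 27.4
eef_pos: [644.7, 28.7, 193.7]
eef_rot: [3.142, -0.0, 0.586]
wrist_force: [-0.1, 0.3, -3.5]
finger_gap: 17.4
```

Request:
drive_tool --rows '[{"offset": [0,0,0.5],"spin": 0,"jaw": 5},{"offset": [0,0,0],"spin": 0,"jaw": 5}]'

```text
clock: 27.6
eef_pos: [644.7, 28.8, 193.7]
eef_rot: [3.141, -0.0, 0.586]
wrist_force: [-1.6, 0.1, 0.7]
finger_gap: 17.4
```

Contact. Releasing and rising.

Request:
drive_tool --rows '[{"offset": [0,0,0],"spin": 0,"jaw": 20},{"offset": [0,0,0],"spin": 0,"jaw": 30},{"offset": [0,0,0],"spin": 0,"jaw": 50},{"offset": [0,0,0],"spin": 0,"jaw": 70},{"offset": [0,0,0],"spin": 0,"jaw": 70},{"offset": [0,0,0],"spin": 0,"jaw": 70},{"offset": [0,0,-5],"spin": 0,"jaw": 70},{"offset": [0,0,-10],"spin": 0,"jaw": 70},{"offset": [0,0,-25],"spin": 0,"jaw": 70},{"offset": [0,0,-30],"spin": 0,"jaw": 70},{"offset": [0,0,-30],"spin": 0,"jaw": 70},{"offset": [0,0,-30],"spin": 0,"jaw": 70},{"offset": [0,0,-17],"spin": 0,"jaw": 70},{"offset": [0,0,0],"spin": 0,"jaw": 70},{"offset": [0,0,0],"spin": 0,"jaw": 70}]'

```text
clock: 29.1
eef_pos: [644.5, 28.7, 340.0]
eef_rot: [-3.142, 0.0, 0.586]
wrist_force: [-0.1, 0.2, -1.7]
finger_gap: 70.0
```

```bash
python3 - <<'E'
from m import *
go(460.6,-124,193.3)
measure(["green","yellow","red","blue"])
E
```

```text
t 29.1 pos [644.5  28.7 340. ] yaw 33.6 F [-0.1  0.2 -1.7] gap 70.0 -> tool [-237.7   25.5  146.7]
top green ring [648.3  35.9] 3 rms 0.2 tip
top yellow ring [ 461.4 -125.2] 294 rms 3.4 tip [ 460.2 -124.9  134.5] rect [ 460.3 -124.9] [41.5 14.2] 33 163
top red ring [ 636.2 -263.3] 266 rms 3.0 tip [ 636.2 -263.2  134.4] rect [ 636.1 -263.3] [22.1 22.6] 20 116
top blue ring [430. 106.] 0 rms nan tip
scene green ring [644.2  29.7] 232 rms 2.8 tip [643.9  29.  134.6] rect [644.   28.8] [16.1 16.7] 71 60
scene yellow ring [ 461.6 -123.1] 49 rms 2.0 tip
scene red ring [ 636.4 -261.4] 192 rms 2.4 tip [ 637.  -261.4  134.2] rect [ 636.4 -261.9] [22.3 21.9] 84 81
scene blue ring [444.1 123.4] 213 rms 3.9 tip [445.9 120.7 134.5] rect [444.6 120.4] [29.  27.9] 32 162
  return _methods._mean(a, axis=axis, dtype=dtype,
  ret = ret.dtype.type(ret / rcount)
```

Red and green are in their own cradles, both with tips at z≈134. Next is blue, with the blade at 33–34° and the tool yaw at 33.6°.

Request:
drive_tool --rows '[{"offset": [-14,1,0],"spin": 0,"jaw": 60},{"offset": [-28,3,0],"spin": 0,"jaw": 60},{"offset": [-28,3,0],"spin": 0,"jaw": 60},{"offset": [-28,3,0],"spin": 0,"jaw": 60},{"offset": [-28,3,0],"spin": 0,"jaw": 60},{"offset": [-28,3,0],"spin": 0,"jaw": 60},{"offset": [-28,3,0],"spin": 0,"jaw": 60},{"offset": [-28,3,0],"spin": 0,"jaw": 60},{"offset": [-18,2,0],"spin": 0,"jaw": 60},{"offset": [-9.5,1.5,0],"spin": 0,"jaw": 60},{"offset": [0,0,0],"spin": 0,"jaw": 60},{"offset": [0,0,0],"spin": 0,"jaw": 60}]'

```text
clock: 30.4
eef_pos: [461.3, -123.6, 340.0]
eef_rot: [-3.141, 0.0, 0.586]
wrist_force: [0.9, -0.2, -0.2]
finger_gap: 59.8
```

```bash
python3 - <<'E'
from h import *
go(460.6,-124,193.3)
c=cam("wrist"); W=world(c); T=W[(W[...,2]>130)&(W[...,2]<142)]; T=T[np.hypot(T[:,0]-460,T[:,1]+124)<45]; print(len(T), T.mean(0).round(1) if len(T) else 0, cv2.minAreaRect(T[:,:2].astype(np.float32)) if len(T) else 0)
E
```

```text
t 30.4 pos [ 461.3 -123.6  340. ] yaw 33.6 F [ 0.9 -0.2 -0.2] gap 59.8 -> tool [ -0.8   0.  146.7]
458 [ 459.4 -124.   134.8] ((458.5934753417969, -124.32230377197266), (41.459022521972656, 13.525997161865234), 33.89683532714844)
```

Request:
drive_tool --rows '[{"offset": [-1,0,20],"spin": 0,"jaw": 60},{"offset": [0,0,25],"spin": 0,"jaw": 60},{"offset": [0,0,25],"spin": 0,"jaw": 60},{"offset": [0,0,25],"spin": 0,"jaw": 60},{"offset": [0,0,25],"spin": 0,"jaw": 60},{"offset": [0,0,18],"spin": 0,"jaw": 60},{"offset": [0,0,9],"spin": 0,"jaw": 60},{"offset": [0,0,0],"spin": 0,"jaw": 40},{"offset": [0,0,0],"spin": 0,"jaw": 28},{"offset": [0,0,0],"spin": 0,"jaw": 20},{"offset": [0,0,0],"spin": 0,"jaw": 15},{"offset": [0,0,0],"spin": 0,"jaw": 10},{"offset": [0,0,0],"spin": 0,"jaw": 4},{"offset": [0,0,0],"spin": 0,"jaw": 4},{"offset": [0,0,0],"spin": 0,"jaw": 4}]'

```text
clock: 31.95
eef_pos: [460.1, -124.4, 193.4]
eef_rot: [3.141, -0.0, 0.586]
wrist_force: [-0.6, 0.0, 2.7]
finger_gap: 13.6
```

Request:
drive_tool --rows '[{"offset": [0,0,-3],"spin": 0,"jaw": 4},{"offset": [0,0,-8],"spin": 0,"jaw": 4},{"offset": [0,0,-16],"spin": 0,"jaw": 4},{"offset": [0,0,-24],"spin": 0,"jaw": 4},{"offset": [0,0,-24],"spin": 0,"jaw": 4},{"offset": [0,0,-24],"spin": 0,"jaw": 4},{"offset": [0,0,-24],"spin": 0,"jaw": 4},{"offset": [0,0,-16],"spin": 0,"jaw": 4},{"offset": [0,0,-8],"spin": 0,"jaw": 4},{"offset": [0,0,0],"spin": 0,"jaw": 4},{"offset": [0,0,0],"spin": 0,"jaw": 4}]'

```text
clock: 33.05
eef_pos: [459.9, -124.4, 339.4]
eef_rot: [-3.141, 0.001, 0.586]
wrist_force: [0.2, 0.1, -4.9]
finger_gap: 14.2
```

```bash
python3 -c "
from h import *
go(637.3,263.5,340)"
```

```text
t 33.0 pos [ 459.9 -124.4  339.4] yaw 33.6 F [ 0.2  0.1 -4.9] gap 14.2 -> tool [ 362.4 -225.    -0.6]
```

Request:
drive_tool --rows '[{"offset": [10,-6,0],"spin": 0,"jaw": 4},{"offset": [23,-14,0],"spin": 0,"jaw": 4},{"offset": [23,-14,0],"spin": 0,"jaw": 4},{"offset": [23,-14,0],"spin": 0,"jaw": 4},{"offset": [23,-14,0],"spin": 0,"jaw": 4},{"offset": [23,-14,0],"spin": 0,"jaw": 4},{"offset": [23,-14,0],"spin": 0,"jaw": 4},{"offset": [23,-14,0],"spin": 0,"jaw": 4},{"offset": [23,-14,0],"spin": 0,"jaw": 4},{"offset": [23,-14,0],"spin": 0,"jaw": 4},{"offset": [23,-14,0],"spin": 0,"jaw": 4},{"offset": [23,-14,0],"spin": 0,"jaw": 4},{"offset": [23,-14,0],"spin": 0,"jaw": 4},{"offset": [23,-14,0],"spin": 0,"jaw": 4},{"offset": [23,-14,0],"spin": 0,"jaw": 4},{"offset": [18,-13,0],"spin": 0,"jaw": 4},{"offset": [9,-7,0],"spin": 0,"jaw": 4},{"offset": [3,-3,0],"spin": 0,"jaw": 4},{"offset": [0,0,0],"spin": 0,"jaw": 4},{"offset": [0,0,0],"spin": 0,"jaw": 4}]'

```text
clock: 35.05
eef_pos: [637.1, 262.6, 340.3]
eef_rot: [3.142, 0.0, 0.586]
wrist_force: [-0.1, 0.0, -4.9]
finger_gap: 13.3
```

```bash
python3 -c "
from h import *
go(637.3,263.5,193.4)"
```

```text
t 35.0 pos [637.1 262.6 340.3] yaw 33.5 F [-0.1  0.  -4.9] gap 13.3 -> tool [  0.7  -0.7 146.9]
```

Request:
drive_tool --rows '[{"offset": [0,0,10],"spin": 0,"jaw": 4},{"offset": [0,0,20],"spin": 0,"jaw": 4},{"offset": [0,0,25],"spin": 0,"jaw": 4},{"offset": [0,0,25],"spin": 0,"jaw": 4},{"offset": [0,0,25],"spin": 0,"jaw": 4},{"offset": [0,0,20],"spin": 0,"jaw": 4},{"offset": [0,0,10],"spin": 0,"jaw": 4},{"offset": [0,0,5],"spin": 0,"jaw": 4},{"offset": [0,0,3],"spin": 0,"jaw": 4},{"offset": [0,0,1],"spin": 0,"jaw": 4},{"offset": [0,0,1],"spin": 0,"jaw": 4},{"offset": [0,0,0.5],"spin": 0,"jaw": 4},{"offset": [0,0,0.5],"spin": 0,"jaw": 4},{"offset": [0,0,0.5],"spin": 0,"jaw": 4},{"offset": [0,0,0],"spin": 0,"jaw": 4},{"offset": [0,0,0.5],"spin": 0,"jaw": 4},{"offset": [0,0,0],"spin": 0,"jaw": 4}]'

```text
clock: 36.75
eef_pos: [637.3, 263.3, 193.5]
eef_rot: [3.142, -0.0, 0.586]
wrist_force: [-1.0, 0.2, -3.9]
finger_gap: 13.8
```

Request:
drive_tool --rows '[{"offset": [0,0,0.5],"spin": 0,"jaw": 4},{"offset": [0,0,0],"spin": 0,"jaw": 4}]'

```text
clock: 36.95
eef_pos: [637.3, 263.3, 193.5]
eef_rot: [3.141, -0.001, 0.586]
wrist_force: [-1.8, -0.7, 2.6]
finger_gap: 13.6
```

Request:
drive_tool --rows '[{"offset": [0,0,0],"spin": 0,"jaw": 17},{"offset": [0,0,0],"spin": 0,"jaw": 28},{"offset": [0,0,0],"spin": 0,"jaw": 50},{"offset": [0,0,0],"spin": 0,"jaw": 70},{"offset": [0,0,0],"spin": 0,"jaw": 70},{"offset": [0,0,0],"spin": 0,"jaw": 70},{"offset": [0,0,-5],"spin": 0,"jaw": 70},{"offset": [0,0,-10],"spin": 0,"jaw": 70},{"offset": [0,0,-25],"spin": 0,"jaw": 70},{"offset": [0,0,-30],"spin": 0,"jaw": 70},{"offset": [0,0,-30],"spin": 0,"jaw": 70},{"offset": [0,0,-30],"spin": 0,"jaw": 70},{"offset": [0,0,-17],"spin": 0,"jaw": 70},{"offset": [0,0,0],"spin": 0,"jaw": 70},{"offset": [0,0,0],"spin": 0,"jaw": 70}]'

```text
clock: 38.45
eef_pos: [637.1, 263.2, 339.5]
eef_rot: [-3.142, 0.0, 0.586]
wrist_force: [0.2, 0.3, -0.3]
finger_gap: 70.2
```

```bash
python3 - <<'E'
from h import *
go(445,119.6,193.3)
c=cam("scene"); W=world(c); T=W[(W[...,2]>128)&(W[...,2]<142)]; T=T[np.hypot(T[:,0]-637,T[:,1]-264)<45]; print(len(T), T.mean(0).round(1) if len(T) else 0)
E
```

```text
t 38.5 pos [637.1 263.2 339.5] yaw 33.6 F [ 0.2  0.3 -0.3] gap 70.2 -> tool [-239.4   13.4  146.2]
190 [638.4 263.8 134.5]
```

Request:
drive_tool --rows '[{"offset": [-14,0,0],"spin": 0,"jaw": 70},{"offset": [-28,2,0],"spin": 0,"jaw": 70},{"offset": [-28,2,0],"spin": 0,"jaw": 70},{"offset": [-28,2,0],"spin": 0,"jaw": 70},{"offset": [-28,2,0],"spin": 0,"jaw": 70},{"offset": [-28,1,0],"spin": 0,"jaw": 70},{"offset": [-28,1,0],"spin": 0,"jaw": 70},{"offset": [-28,1,0],"spin": 0,"jaw": 70},{"offset": [-20,1,0],"spin": 0,"jaw": 70},{"offset": [-9.5,1,0],"spin": 0,"jaw": 70},{"offset": [0,0,0],"spin": 0,"jaw": 70},{"offset": [0,0,0],"spin": 0,"jaw": 70}]'

```text
clock: 39.7
eef_pos: [445.3, 120.2, 339.5]
eef_rot: [-3.141, 0.0, 0.586]
wrist_force: [1.7, 0.4, -0.9]
finger_gap: 69.8
```

```bash
python3 - <<'E'
from h import *
go(445,119.6,193.3)
c=cam("wrist"); W=world(c); T=W[(W[...,2]>130)&(W[...,2]<142)]; T=T[np.hypot(T[:,0]-445,T[:,1]-120)<45]; print(len(T), T.mean(0).round(1) if len(T) else 0, cv2.minAreaRect(T[:,:2].astype(np.float32)) if len(T) else 0)
E
```

```text
t 39.7 pos [445.3 120.2 339.5] yaw 33.6 F [ 1.7  0.4 -0.9] gap 69.8 -> tool [ -0.5   0.3 146.2]
615 [443.7 119.7 134.8] ((443.2387390136719, 119.17347717285156), (27.930950164794922, 27.904247283935547), 34.7141227722168)
```

Request:
drive_tool --rows '[{"offset": [-1,0,20],"spin": 0,"jaw": 70},{"offset": [0,0,25],"spin": 0,"jaw": 70},{"offset": [0,0,25],"spin": 0,"jaw": 70},{"offset": [0,0,25],"spin": 0,"jaw": 70},{"offset": [0,0,25],"spin": 0,"jaw": 70},{"offset": [0,0,18],"spin": 0,"jaw": 70},{"offset": [0,0,9],"spin": 0,"jaw": 70},{"offset": [0,0,0],"spin": 0,"jaw": 50},{"offset": [0,0,0],"spin": 0,"jaw": 38},{"offset": [0,0,0],"spin": 0,"jaw": 32},{"offset": [0,0,0],"spin": 0,"jaw": 28},{"offset": [0,0,0],"spin": 0,"jaw": 20},{"offset": [0,0,0],"spin": 0,"jaw": 15},{"offset": [0,0,0],"spin": 0,"jaw": 15},{"offset": [0,0,0],"spin": 0,"jaw": 15}]'

```text
clock: 41.25
eef_pos: [444.2, 119.4, 193.1]
eef_rot: [3.141, -0.001, 0.586]
wrist_force: [0.1, 0.1, 5.0]
finger_gap: 28.1
```

Request:
drive_tool --rows '[{"offset": [0,0,-3],"spin": 0,"jaw": 15},{"offset": [0,0,-8],"spin": 0,"jaw": 15},{"offset": [0,0,-16],"spin": 0,"jaw": 15},{"offset": [0,0,-24],"spin": 0,"jaw": 15},{"offset": [0,0,-24],"spin": 0,"jaw": 15},{"offset": [0,0,-24],"spin": 0,"jaw": 15},{"offset": [0,0,-24],"spin": 0,"jaw": 15},{"offset": [0,0,-16],"spin": 0,"jaw": 15},{"offset": [0,0,-8],"spin": 0,"jaw": 15},{"offset": [0,0,0],"spin": 0,"jaw": 15},{"offset": [0,0,0],"spin": 0,"jaw": 15}]'

```text
clock: 42.35
eef_pos: [443.8, 119.4, 338.9]
eef_rot: [-3.141, 0.001, 0.586]
wrist_force: [-0.8, -0.3, -4.1]
finger_gap: 27.5
```

```bash
python3 -c "
from h import *
go(461.6,-124,340)"
```

```text
t 42.4 pos [443.8 119.4 338.9] yaw 33.6 F [-0.8 -0.3 -4.1] gap 27.5 -> tool [-119.8  212.6   -1. ]
```

Request:
drive_tool --rows '[{"offset": [-7,12,0],"spin": 0,"jaw": 15},{"offset": [-14,25,0],"spin": 0,"jaw": 15},{"offset": [-14,25,0],"spin": 0,"jaw": 15},{"offset": [-14,25,0],"spin": 0,"jaw": 15},{"offset": [-14,25,0],"spin": 0,"jaw": 15},{"offset": [-14,25,0],"spin": 0,"jaw": 15},{"offset": [-14,25,0],"spin": 0,"jaw": 15},{"offset": [-14,25,0],"spin": 0,"jaw": 15},{"offset": [-10,17,0],"spin": 0,"jaw": 15},{"offset": [-5,8,0],"spin": 0,"jaw": 15},{"offset": [0,0,0],"spin": 0,"jaw": 15},{"offset": [0,0,0],"spin": 0,"jaw": 15}]'

```text
clock: 43.55
eef_pos: [461.2, -123.0, 339.3]
eef_rot: [-3.141, 0.0, 0.586]
wrist_force: [-1.2, -0.1, -4.3]
finger_gap: 27.7
```

```bash
python3 -c "
from h import *
go(461.6,-124,193.1)"
```

```text
t 43.5 pos [ 461.2 -123.   339.3] yaw 33.6 F [-1.2 -0.1 -4.3] gap 27.7 -> tool [ -0.2   1.2 146.2]
```

Request:
drive_tool --rows '[{"offset": [0,1,10],"spin": 0,"jaw": 15},{"offset": [0,0,20],"spin": 0,"jaw": 15},{"offset": [0,0,25],"spin": 0,"jaw": 15},{"offset": [0,0,25],"spin": 0,"jaw": 15},{"offset": [0,0,25],"spin": 0,"jaw": 15},{"offset": [0,0,20],"spin": 0,"jaw": 15},{"offset": [0,0,10],"spin": 0,"jaw": 15},{"offset": [0,0,5],"spin": 0,"jaw": 15},{"offset": [0,0,3],"spin": 0,"jaw": 15},{"offset": [0,0,1],"spin": 0,"jaw": 15},{"offset": [0,0,1],"spin": 0,"jaw": 15},{"offset": [0,0,0.5],"spin": 0,"jaw": 15},{"offset": [0,0,0.5],"spin": 0,"jaw": 15},{"offset": [0,0,0.5],"spin": 0,"jaw": 15},{"offset": [0,0,0],"spin": 0,"jaw": 15}]'

```text
clock: 45.05
eef_pos: [461.9, -124.5, 193.3]
eef_rot: [3.142, -0.0, 0.586]
wrist_force: [-0.4, 0.0, -5.1]
finger_gap: 27.8
```

Request:
drive_tool --rows '[{"offset": [0,0,0.5],"spin": 0,"jaw": 15},{"offset": [0,0,0],"spin": 0,"jaw": 15}]'

```text
clock: 45.25
eef_pos: [461.9, -124.5, 193.1]
eef_rot: [3.141, -0.0, 0.586]
wrist_force: [-2.2, 0.5, 2.1]
finger_gap: 27.8
```

Contact. Releasing yellow, rising, and crossing back to the spare.

Request:
drive_tool --rows '[{"offset": [0,0,0],"spin": 0,"jaw": 31},{"offset": [0,0,0],"spin": 0,"jaw": 40},{"offset": [0,0,0],"spin": 0,"jaw": 55},{"offset": [0,0,0],"spin": 0,"jaw": 70},{"offset": [0,0,0],"spin": 0,"jaw": 70},{"offset": [0,0,0],"spin": 0,"jaw": 70},{"offset": [0,0,-5],"spin": 0,"jaw": 70},{"offset": [0,0,-10],"spin": 0,"jaw": 70},{"offset": [0,0,-25],"spin": 0,"jaw": 70},{"offset": [0,0,-30],"spin": 0,"jaw": 70},{"offset": [0,0,-30],"spin": 0,"jaw": 70},{"offset": [0,0,-30],"spin": 0,"jaw": 70},{"offset": [0,0,-17],"spin": 0,"jaw": 70},{"offset": [0,0,0],"spin": 0,"jaw": 70},{"offset": [0,0,0],"spin": 0,"jaw": 70}]'

```text
clock: 46.75
eef_pos: [461.7, -124.4, 339.5]
eef_rot: [3.142, -0.0, 0.586]
wrist_force: [-0.0, -0.4, 0.1]
finger_gap: 69.5
```

Request:
drive_tool --rows '[{"offset": [10,-6,0],"spin": 0,"jaw": 60},{"offset": [23,-14,0],"spin": 0,"jaw": 60},{"offset": [23,-14,0],"spin": 0,"jaw": 60},{"offset": [23,-14,0],"spin": 0,"jaw": 60},{"offset": [23,-14,0],"spin": 0,"jaw": 60},{"offset": [23,-14,0],"spin": 0,"jaw": 60},{"offset": [23,-14,0],"spin": 0,"jaw": 60},{"offset": [23,-14,0],"spin": 0,"jaw": 60},{"offset": [23,-14,0],"spin": 0,"jaw": 60},{"offset": [23,-14,0],"spin": 0,"jaw": 60},{"offset": [23,-14,0],"spin": 0,"jaw": 60},{"offset": [23,-14,0],"spin": 0,"jaw": 60},{"offset": [23,-14,0],"spin": 0,"jaw": 60},{"offset": [23,-14,0],"spin": 0,"jaw": 60},{"offset": [23,-14,0],"spin": 0,"jaw": 60},{"offset": [18,-13,0],"spin": 0,"jaw": 60},{"offset": [9,-7,0],"spin": 0,"jaw": 60},{"offset": [2,-4,0],"spin": 0,"jaw": 60},{"offset": [0,0,0],"spin": 0,"jaw": 60},{"offset": [0,0,0],"spin": 0,"jaw": 60}]'

```text
clock: 48.75
eef_pos: [637.4, 262.9, 339.8]
eef_rot: [3.141, 0.0, 0.586]
wrist_force: [-0.9, 0.3, 0.1]
finger_gap: 60.2
```

```bash
python3 - <<'E'
from h import *
go(637.3,263.3,193.3)
c=cam("top"); W=world(c); T=W[(W[...,2]>128)&(W[...,2]<142)]; T=T[np.hypot(T[:,0]-461,T[:,1]+124)<45]; print(len(T), T.mean(0).round(1) if len(T) else 0)
E
```

```text
t 48.8 pos [637.4 262.9 339.8] yaw 33.6 F [-0.9  0.3  0.1] gap 60.2 -> tool [ 1.000e-01 -4.000e-01  1.465e+02]
218 [ 462.9 -124.8  134.6]
```

Request:
drive_tool --rows '[{"offset": [0,0,20],"spin": 0,"jaw": 60},{"offset": [0,0,25],"spin": 0,"jaw": 60},{"offset": [0,0,25],"spin": 0,"jaw": 60},{"offset": [0,0,25],"spin": 0,"jaw": 60},{"offset": [0,0,25],"spin": 0,"jaw": 60},{"offset": [0,0,18],"spin": 0,"jaw": 60},{"offset": [0,0,9],"spin": 0,"jaw": 60},{"offset": [0,0,0],"spin": 0,"jaw": 40},{"offset": [0,0,0],"spin": 0,"jaw": 28},{"offset": [0,0,0],"spin": 0,"jaw": 20},{"offset": [0,0,0],"spin": 0,"jaw": 15},{"offset": [0,0,0],"spin": 0,"jaw": 10},{"offset": [0,0,0],"spin": 0,"jaw": 4},{"offset": [0,0,0],"spin": 0,"jaw": 4},{"offset": [0,0,0],"spin": 0,"jaw": 4}]'

```text
clock: 50.3
eef_pos: [637.6, 263.6, 193.0]
eef_rot: [-3.142, -0.0, 0.586]
wrist_force: [-0.5, 0.7, 2.5]
finger_gap: 13.8
```

Request:
drive_tool --rows '[{"offset": [0,0,-3],"spin": 0,"jaw": 4},{"offset": [0,0,-8],"spin": 0,"jaw": 4},{"offset": [0,0,-16],"spin": 0,"jaw": 4},{"offset": [0,0,-24],"spin": 0,"jaw": 4},{"offset": [0,0,-24],"spin": 0,"jaw": 4},{"offset": [0,0,-24],"spin": 0,"jaw": 4},{"offset": [0,0,-24],"spin": 0,"jaw": 4},{"offset": [0,0,-16],"spin": 0,"jaw": 4},{"offset": [0,0,-8],"spin": 0,"jaw": 4},{"offset": [0,0,0],"spin": 0,"jaw": 4},{"offset": [0,0,0],"spin": 0,"jaw": 4}]'

```text
clock: 51.4
eef_pos: [637.5, 263.4, 339.0]
eef_rot: [-3.141, 0.001, 0.586]
wrist_force: [-0.5, 0.3, -4.7]
finger_gap: 13.7
```

```bash
python3 -c "
from h import *
go(444.1,122.3,340)"
```

```text
t 51.4 pos [637.5 263.4 339. ] yaw 33.6 F [-0.5  0.3 -4.7] gap 13.7 -> tool [-239.2   10.6   -0.7]
```

Request:
drive_tool --rows '[{"offset": [-12,0,0],"spin": 0,"jaw": 4},{"offset": [-25,1,0],"spin": 0,"jaw": 4},{"offset": [-25,1,0],"spin": 0,"jaw": 4},{"offset": [-25,1,0],"spin": 0,"jaw": 4},{"offset": [-25,1,0],"spin": 0,"jaw": 4},{"offset": [-25,1,0],"spin": 0,"jaw": 4},{"offset": [-25,1,0],"spin": 0,"jaw": 4},{"offset": [-25,1,0],"spin": 0,"jaw": 4},{"offset": [-25,1,0],"spin": 0,"jaw": 4},{"offset": [-17,1,0],"spin": 0,"jaw": 4},{"offset": [-8,1,0],"spin": 0,"jaw": 4},{"offset": [-2,0.5,0],"spin": 0,"jaw": 4},{"offset": [0,0,0],"spin": 0,"jaw": 4},{"offset": [0,0,0],"spin": 0,"jaw": 4}]'

```text
clock: 52.8
eef_pos: [444.7, 122.9, 339.5]
eef_rot: [-3.141, 0.0, 0.586]
wrist_force: [0.5, 0.7, -5.1]
finger_gap: 13.6
```

```bash
python3 -c "
from h import *
go(444.1,122.3,193)"
```

```text
t 52.8 pos [444.7 122.9 339.5] yaw 33.6 F [ 0.5  0.7 -5.1] gap 13.6 -> tool [-8.000e-01  1.000e-01  1.465e+02]
```

Request:
drive_tool --rows '[{"offset": [0,0,10],"spin": 0,"jaw": 4},{"offset": [0,0,20],"spin": 0,"jaw": 4},{"offset": [0,0,25],"spin": 0,"jaw": 4},{"offset": [0,0,25],"spin": 0,"jaw": 4},{"offset": [0,0,25],"spin": 0,"jaw": 4},{"offset": [0,0,20],"spin": 0,"jaw": 4},{"offset": [0,0,10],"spin": 0,"jaw": 4},{"offset": [0,0,5],"spin": 0,"jaw": 4},{"offset": [0,0,3],"spin": 0,"jaw": 4},{"offset": [0,0,1],"spin": 0,"jaw": 4},{"offset": [0,0,1],"spin": 0,"jaw": 4},{"offset": [0,0,0.5],"spin": 0,"jaw": 4},{"offset": [0,0,0.5],"spin": 0,"jaw": 4},{"offset": [0,0,0.5],"spin": 0,"jaw": 4},{"offset": [0,0,0],"spin": 0,"jaw": 4}]'

```text
clock: 54.3
eef_pos: [444.3, 122.6, 193.3]
eef_rot: [3.142, -0.0, 0.586]
wrist_force: [0.8, 0.3, -4.3]
finger_gap: 13.9
```

Request:
drive_tool --rows '[{"offset": [0,0,0.5],"spin": 0,"jaw": 4},{"offset": [0,0,0],"spin": 0,"jaw": 4}]'

```text
clock: 54.5
eef_pos: [444.4, 122.6, 192.9]
eef_rot: [3.141, -0.0, 0.586]
wrist_force: [-0.3, -0.0, -2.8]
finger_gap: 13.7
```

Request:
drive_tool --rows '[{"offset": [0,0,0.5],"spin": 0,"jaw": 4},{"offset": [0,0,0],"spin": 0,"jaw": 4}]'

```text
clock: 54.7
eef_pos: [444.5, 122.6, 192.9]
eef_rot: [3.141, -0.001, 0.586]
wrist_force: [-3.5, -0.7, 5.4]
finger_gap: 13.7
```

Request:
drive_tool --rows '[{"offset": [0,0,0],"spin": 0,"jaw": 17},{"offset": [0,0,0],"spin": 0,"jaw": 28},{"offset": [0,0,0],"spin": 0,"jaw": 50},{"offset": [0,0,0],"spin": 0,"jaw": 70},{"offset": [0,0,0],"spin": 0,"jaw": 70},{"offset": [0,0,0],"spin": 0,"jaw": 70},{"offset": [0,0,-5],"spin": 0,"jaw": 70},{"offset": [0,0,-10],"spin": 0,"jaw": 70},{"offset": [0,0,-25],"spin": 0,"jaw": 70},{"offset": [0,0,-30],"spin": 0,"jaw": 70},{"offset": [0,0,-30],"spin": 0,"jaw": 70},{"offset": [0,0,-30],"spin": 0,"jaw": 70},{"offset": [0,0,-17],"spin": 0,"jaw": 70},{"offset": [-20,0,0],"spin": 0,"jaw": 70},{"offset": [-30,0,0],"spin": 0,"jaw": 70},{"offset": [-30,0,0],"spin": 0,"jaw": 70},{"offset": [-20,0,0],"spin": 0,"jaw": 70},{"offset": [0,0,0],"spin": 0,"jaw": 70},{"offset": [0,0,0],"spin": 0,"jaw": 70}]'

```text
clock: 56.6
eef_pos: [361.2, 67.3, 340.1]
eef_rot: [3.141, -0.002, 0.586]
wrist_force: [0.9, 0.4, 0.2]
finger_gap: 70.0
```

```bash
python3 - <<'E' 2>/dev/null
from m import *
measure()
for n in("scene","top"):
    c=cam(n); cv2.imwrite(f"pics/{n}_end.png",c["color"])
W=world(c)
for u,v in((160,179),(404,171),(380,232)):
    q=W[v-12:v+12,u-12:u+12]; q=q[q[...,2]>80]; print(u,v,q.mean(0).round())
E
```

```text
top red ring [ 635.9 -263.3] 263 rms 4.8 tip [ 636.2 -263.   134.6] rect [ 636.6 -263.2] [21.8 22. ] 1 118
top blue ring [444.2 121.6] 299 rms 2.4 tip [444.6 121.1 134.2] rect [444.7 121.3] [42.1 14.5] 33 167
top green ring [644.2  27.5] 268 rms 3.1 tip [643.4  27.3 134.3] rect [643.5  27.7] [17.3 15.7] 2 68
top yellow ring [ 461.6 -125.1] 292 rms 3.0 tip [ 462.6 -124.8  134.5] rect [ 462.8 -125. ] [27.9 28.3] 35 214
top spare ring [637.2 263.1] 320 rms 1.9 tip
scene red ring [ 636.3 -261.2] 201 rms 5.1 tip [ 637.1 -261.   134.2] rect [ 636.6 -261.8] [24.  21.6] 77 83
scene blue ring [444.  123.6] 217 rms 5.2 tip [445.1 122.8 134.6] rect [443.8 122.5] [43.8 14.5] 33 126
scene green ring [644.1  29.6] 239 rms 2.6 tip [643.9  29.  134.4] rect [643.6  28.5] [16.7 15.7] 61 59
scene yellow ring [ 462.1 -122.8] 179 rms 4.1 tip [ 463.3 -122.8  134.2] rect [ 462.2 -123.8] [28.6 28.4] 33 133
scene spare ring [637.6 265.1] 371 rms 1.8 tip
160 179 [574. 145. 116.]
404 171 [ 597. -371.  102.]
380 232 [ 462. -316.   92.]
```

View pics/scene_end.png

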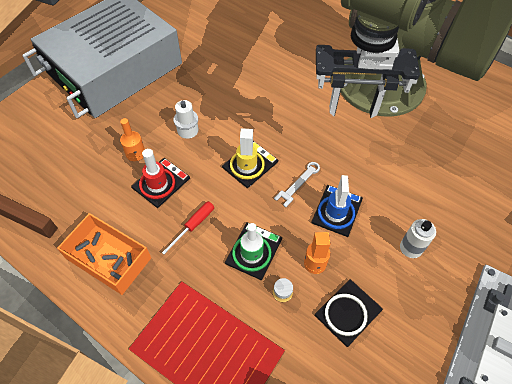

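Final picture: red (157,178), yellow (246,158), blue (339,207) and green (252,245) each stand upright in the ring of their own colour. The spare (347,314) is empty, and the gripper is clear of everything.

```bash
python3 -c "
from cell import manip
print(manip.sign_off())"
```

```text
the job is handed in; nothing more can be done
None
```

All four horns now stand upright in the cradle with the ring of their own colour, and the job is handed in at about 57 s of the allowed 136 s. I parked green in the spare while red moved home, then did the same with blue while yellow moved. Each horn was lifted over the others and lowered until the wrist force showed contact before I let go. The highest contact reading was about 5 N.

- **Last checks:** the tips are at z≈134 mm where 135 is expected, and each is within about 1 mm of its ring centre. The white spare ring is empty. The booster and both orange look-alikes are where they were, to within 1 mm, and the gripper is clear.
- **Disagreement:** the top and scene cameras differ by about 2 mm in y throughout, within the calibration tolerance. I used the mean of the two.

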